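Lock the model carrier of a tilted curing table with its slotted strap

ROBOT

A 6-joint arm with a two-finger parallel gripper is mounted at the origin on the work surface. World frame = base frame: x ahead of the robot, y to its left, z up, the work surface at z = 0. Lengths are in m, angles in rad, forces in N, time in s.
With the tool pointing down it reaches from about 0.275 to 0.75 m from the base axis. Payload 10.2 kg.
Tool frame: the origin (TCP) lies midway between the tips of the shut fingers; the grasp point (between the pads) lies 19 mm behind it (env.hold_point_z is the distance from the TCP to the grasp point, in m); z points along the fingers, y is the line along which they close (so a half turn about z gives the same grasp; the last joint's range is limited). The gripper opens to 85 mm and grips with 20 to 120 N. Pads are 22 mm wide; open, the fingers measure 114 mm over their backs; the gripper's body (76 mm by 85 mm) begins 54 mm behind the grasp point. The pads swing forward as they close: fully open they stand 13 mm farther back than shut.
Start: joints at [-1.54, 0.313, 1.498, -0, 1.331, -0.223], TCP at [0.132, -0.508, 0.231] pointing down, gripper open.
Joint ranges: [-2.94, 2.94], [-0.97, 2.17], [0.19, 2.56], [-1.23, 4.37], [0.02, 3.11], [-2.88, 2.88]. Speed limits (rad/s): [2.39, 2.39, 3.01, 3.14, 3.14, 3.14].

INTERFACE

Orientations are given as a unit quaternion [x, y, z, w].
In Python, from bench import env, kinematics, monitor, eyes, job gives the robot as it stands. The module is installed in compiled form; this text tells all that it offers. Calls block until the motion is done:
- env.reach(position, orientation): joint-space move of the TCP to a pose.
- env.movel(position, velocity=0.15, frame=None, guard=None): straight line of the TCP; frame=None keeps the orientation; velocity is the mean speed in m/s. With guard (N) it stops when the force on the tool has changed by that much, and returns True; else False.
- env.set_joints(angles): joint-space move.
- env.release() and env.close_gripper(effort=None): open the fingers fully, or close them until they stop; effort is the grip in N (None keeps the last).
- env.hold(seconds).
- kinematics.ik(position, orientation): joint angles nearest the present ones, or None.
- monitor.sense(): the state.
- eyes.grab_frame(name): name is "scene" or "side" or "wrist"; returns a dict with "frame" (480x640x3 uint8, red, green, blue), "mtx" (3x3 intrinsics, pixels), "view" (4x4, takes a point from world to camera coordinates). Camera axes: x right, y down, z forward; pixel columns grow to the right and rows downward; lengths in m; the calibration is good to about 2 mm. A picture is of the moment at which its call begins. There is no depth.
A pose or a line that the arm cannot do raises env.MotionError and nothing moves.
- job.hand_in(): hands the job in; it is judged then, once.
The state is a dict: "clock": time; "joints": joint angles; "qvel": joint speeds; "joint_efforts": joint torques, N m; "position": TCP position; "ee_rot": TCP orientation; "contact_force": force on the tool from outside, world axes, zero at the start; "ft_torque": the same for the moment, N m; "finger_gap": opening from 0.0 (shut) to 1.0 (fully open); "gripper_force": force on a finger pad.
Only numpy, scipy, OpenCV 4.12 (cv2) and the standard library are available. Lean on these libraries where they do the work, as an engineer would, in place of code of your own. Each camera call takes 0.05 s, during which the arm holds its last target. There are 200 camera calls.

TASK

On the tilted orange model table, swing the slotted strap round its pivot bolt, lift it over the short stud and drop it so that the stud stands in the slot and the strap lies flat on the plate. Then screw the knurled brass nut on the pivot bolt clockwise until it stops tight, and let go. Leave the loose things round about where they are.

Things in the scene. Friction and masses are not known exactly. Their poses are not given: they have to be found in the camera images.
- holder: tilted model table, fixed: orange plate 300 x 270 mm on a white foot, sloping 24 degrees, low edge towards the robot (yaw within 26 degrees). Origin on the plate's top face near its middle (plate x -160 to +140, y -135 to +135 mm); x points uphill, away from the robot, y left along the level, z square off the plate. Best reached square to the plate, the tool tilted 24 degrees
- lamp_bar (a point): middle of the white lamp bar, fixed across the upper part of the plate on two copper posts (10 mm thick, 122 mm either side): 18 mm uphill-downhill, 270 mm long, 14 mm thick, 135 mm off the plate, 118 mm uphill of the holder's origin. It overhangs the plate seen from above. Axes as the holder's
- carrier (a point): middle of the fixed white round carrier on the plate, 100 mm across and 12 mm high, bearing a plaster dental arch whose top is 42 mm off the plate; this point at the plate's face. Axes as the holder's
- stud_foot (a point): foot of the short bright steel stud on the right of the plate, at the plate's face; axes as the holder's. The stud is 8 mm thick, rises 10 mm square off the plate, its top 3.5 mm tapered to 5 mm; 120 mm to the right of the pivot bolt
- pivot_foot (a point): foot of the pivot bolt (8 mm thick) at the left of the plate, at the plate's face; axes as the holder's. The strap's 12 mm round hole lies loosely round it, the brass nut above
- strap_lug (a point): centre of the blue grip block on the strap: 20 mm along the strap, 14 mm across, 34 mm tall, standing on the strap's top (centre 22 mm above the strap's underside), 155 mm from the hole. x along the strap away from the pivot, z off the plate. The strap starts swung 23 to 57 degrees downhill of the stud, flat on the sloping plate, held by friction only
- strap_slot (a point): centre of the strap's closed slot (24 mm along, 13 mm across) at the underside, 120 mm from the hole; x along the strap away from the pivot. Strap: loose aluminium bar 186 x 32 x 5 mm, 0.11 to 0.18 kg, from 16 mm behind its hole to 170 mm beyond. With the nut up its free end can be tipped up about the pivot by 8 degrees (slot 18 mm up), enough to pass over the stud
- nut_grip (a point): middle of the knurled brass nut on the pivot bolt, on its axis, 21 mm above the nut's underside; z along the bolt. Nut: 25 mm across and 27 mm tall above a flange 28 mm across and 7 mm high; the bolt shows 2 to 8 mm above it. When loose its underside is 10 mm off the plate, 5 mm clear of the flat strap
- nut (a joint): turn of the nut in rad, growing clockwise seen from above; starts between 0 (loose) and 0.4, sinks 2 mm per rad on its steep thread and stops tight on the flat strap at 2.6. Stiff, about 0.05 N m; stays where it is left; cannot come off
- primer: bystander: amber primer bottle with black cap, 36 mm across, 85 mm tall, standing on the bench; origin under its centre
- resin_jar: bystander: white jar with blue lid, 52 mm across, 55 mm tall, on the bench; origin under its centre
- spare_model: bystander: loose plaster dental arch, about 65 x 65 x 30 mm, on the bench; origin under its middle
- dappen: bystander: blue ceramic bowl, 60 mm across, 40 mm tall, on the bench; origin under its centre
- crown: bystander: small green block with a white tooth, 26 x 26 x 26 mm, loose near the low right corner of the sloping plate; origin under its centre
- driver: bystander: screwdriver 170 mm long lying on the bench along its x axis
- wax_can: bystander: green can, 60 mm across, 60 mm tall, on the bench; origin under its centre
- die: bystander: small terracotta block with a white tooth, 24 x 24 x 28 mm, loose on the upper part of the sloping plate; origin under its centre
Not all that is in view belongs to the job. What is shaped like the part that bears strap_lug but green is not meant.

How it is judged:
By the outcome, as a careful person would: the job done as asked, in the order asked, and still so for the second after the job is handed in, with the robot touching nothing.
It also fails if it takes over 64 s, if anything falls off the work surface, if the arm or the gripper's body presses on something with over 40 N, if the wrist force passes 120 N, or if a joint passes its speed limit or range.

## Working session

There is one attempt and no reset: what is moved stays moved. The work goes in short steps, each a Python script; the robot and the scene stay as the last script left them, time stands still between calls to the robot, and variables do not carry over. Pictures are saved under pics/ and viewed, at most 13 in all, crops included, and the job is handed in when it is done.

```bash
mkdir -p pics; python3 - <<'E'
from bench import env, kinematics, monitor, eyes, job
import cv2, numpy as np, pickle
np.set_printoptions(precision=4,suppress=True)
for n in ["scene","side"]:
    d=eyes.grab_frame(n); cv2.imwrite(f"pics/{n}0.png",d["frame"][:,:,::-1]); pickle.dump(d,open(f"{n}0.pkl","wb"))
    print(n,d["mtx"],np.linalg.inv(d["view"]))
s=monitor.sense(); print(s, env.hold_point_z)
E
```

```text
scene [[535.6924   0.     319.4957]
 [  0.     535.6924 246.7757]
 [  0.       0.       1.    ]] [[ 0.0483  0.7883 -0.6134  1.4531]
 [ 0.9988 -0.042   0.0247 -0.018 ]
 [-0.0063 -0.6139 -0.7894  1.3207]
 [ 0.      0.      0.      1.    ]]
side [[471.7237   0.     318.9455]
 [  0.     471.7237 242.2419]
 [  0.       0.       1.    ]] [[-0.7714 -0.4115  0.4853  0.0988]
 [-0.6363  0.5061 -0.5822  0.562 ]
 [-0.006  -0.758  -0.6523  0.7954]
 [ 0.      0.      0.      1.    ]]
{'clock': 0.1, 'joints': array([-1.5404,  0.3134,  1.4983, -0.    ,  1.331 , -0.2234]), 'qvel': array([-0.001 , -0.0019, -0.0003, -0.0016, -0.0015, -0.0004]), 'joint_efforts': array([  0.0022, -41.2902, -26.0145,  -0.0001,   0.003 ,  -0.    ]), 'position': array([ 0.1318, -0.508 ,  0.2308]), 'ee_rot': array([ 0.992 ,  0.1266,  0.0001, -0.0006]), 'contact_force': array([0.3649, 0.4236, 0.6952]), 'ft_torque': array([-0.0041,  0.0275,  0.0081]), 'gripper_force': 0.0, 'finger_gap': 1.0053184144042084} 0.0187
```

View pics/scene0.png

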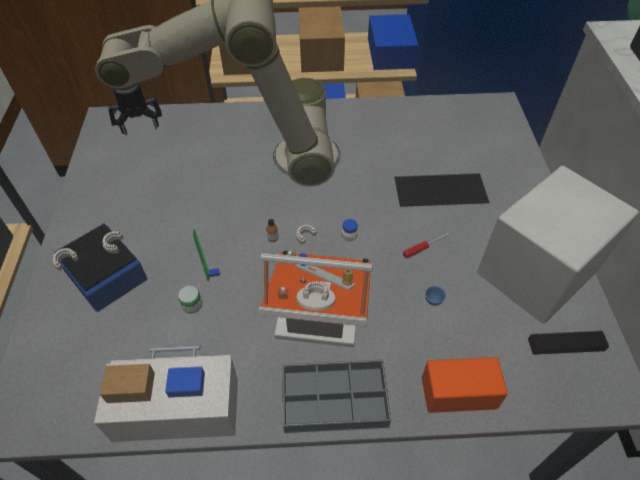

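View pics/side0.png

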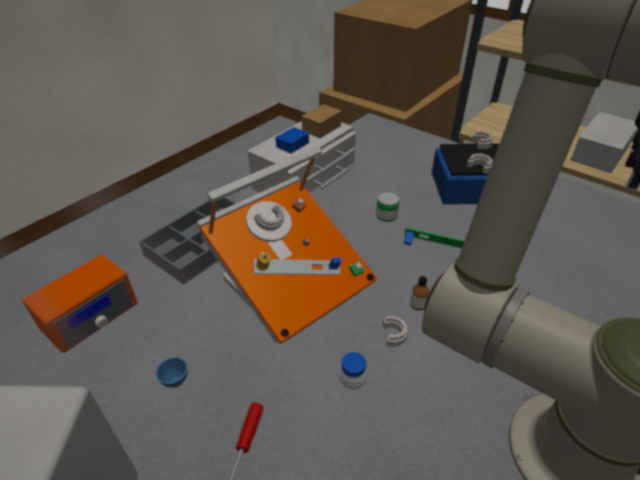

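The scene view shows the plate around (316,290), with the nut at about (348,277), the stud at (302,281) and the lug at (303,259). In the side view the nut is at (263,260), the slot at (317,267), the lug at (335,263), the stud at (307,242), the crown at (357,268) and the die at (298,204). I'll triangulate roughly, then look from the wrist.

```bash
cat > h.py <<'E'
from bench import env, kinematics, monitor, eyes, job
import cv2, numpy as np, pickle
from scipy.spatial.transform import Rotation as R
np.set_printoptions(precision=4,suppress=True)
def ray(d,px):
    T=np.linalg.inv(d["view"]); v=T[:3,:3]@np.linalg.solve(d["mtx"],[px[0],px[1],1]); return T[:3,3],v/np.linalg.norm(v)
def tri(obs):
    A=np.zeros((3,3));b=np.zeros(3);rs=[ray(d,p) for d,p in obs]
    for o,v in rs:
        M=np.eye(3)-np.outer(v,v);A+=M;b+=M@o
    x=np.linalg.solve(A,b); return x,[round(float(np.linalg.norm((np.eye(3)-np.outer(v,v))@(x-o))*1000),1) for o,v in rs]
def onplane(d,p,pt,n):
    o,v=ray(d,p); return o+v*((pt-o)@n)/(v@n)
def proj(d,X):
    c=d["view"][:3,:3]@X+d["view"][:3,3]; q=d["mtx"]@c; return q[:2]/q[2]
def holderR(yaw): # x uphill, z normal
    return R.from_euler('z',yaw)*R.from_euler('y',-np.radians(24))
E
python3 - <<'E'
from h import *
S=pickle.load(open("scene0.pkl","rb"));D=pickle.load(open("side0.pkl","rb"))
for n,a,b in [("nuttop",(348,271),(264,254)),("stud",(302,281),(307,241)),("lug",(303,257),(336,262)),("cornerR_bar",(262,260),(351,131)),("cornerL_bar",(371,265),(211,194)),("boltR",(290,253),(370,277)),("boltL",(366,261),(285,333))]:
    print(n,*tri([(S,a),(D,b)]))
im=D["frame"][110:350,180:400,::-1]; cv2.imwrite("pics/sidecrop.png",cv2.resize(im,None,fx=2.5,fy=2.5,interpolation=cv2.INTER_CUBIC))
E
```

```text
nuttop [0.6355 0.0905 0.1583] [0.6, 0.6]
stud [ 0.6298 -0.0335  0.113 ] [0.1, 0.1]
lug [ 0.5429 -0.028   0.1049] [0.5, 0.5]
cornerR_bar [ 0.6536 -0.1557  0.2996] [42.7, 42.7]
cornerL_bar [0.7156 0.1336 0.2929] [0.4, 0.4]
boltR [ 0.4866 -0.0708  0.0582] [5.0, 5.0]
boltL [0.5282 0.1546 0.0539] [0.8, 0.8]
```

View pics/sidecrop.png

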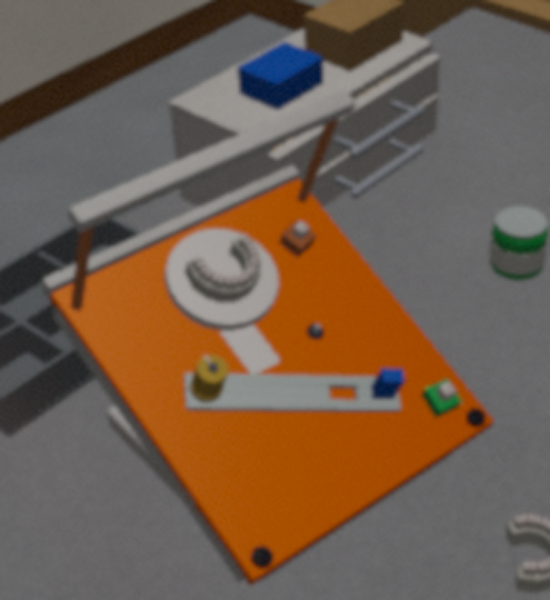

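The side crop shows the nut at its left, the strap with its slot and blue lug, the stud uphill of it, and the green crown just beyond the strap's tip. A white card-like decal lies near the carrier. Next I'll take wrist views square to the plate.

```bash
cat >> h.py <<'E'
def toolQ(yaw,phi): # tool z = -plate normal, tool y at -holder y turned by phi about the plate normal
    H=holderR(yaw).as_matrix(); B=np.column_stack([H[:,0],-H[:,1],-H[:,2]])
    return R.from_matrix((R.from_rotvec(phi*H[:,2])).as_matrix()@B).as_quat()
E
python3 - <<'E'
from h import *
yaw=-0.19; H=holderR(yaw).as_matrix()
stud=np.array([0.632,-0.034,0.106])
P=stud+H@[-0.05,0.06,0.24]
print(P, kinematics.ik(P,toolQ(yaw,0)))
env.reach(P,toolQ(yaw,0))
d=eyes.grab_frame("wrist"); cv2.imwrite("pics/w1.png",d["frame"][:,:,::-1]); pickle.dump(d,open("w1.pkl","wb"))
s=monitor.sense(); print(s["clock"],s["joints"],s["position"]); print(np.linalg.inv(d["view"]),d["mtx"])
E
```

```text
[0.5026 0.052  0.3049] [-0.113   0.0088  1.7225 -0.0374  0.9928  1.6616]
2.5417 [-0.114   0.0091  1.7225 -0.0374  0.9928  1.6614] [0.5027 0.0514 0.3048]
[[-0.1902 -0.9746  0.118   0.5132]
 [-0.9817  0.1888 -0.0232  0.0483]
 [ 0.0003 -0.1202 -0.9927  0.4669]
 [ 0.      0.      0.      1.    ]] [[343.7414   0.     315.6724]
 [  0.     343.7414 241.6299]
 [  0.       0.       1.    ]]
```

View pics/w1.png

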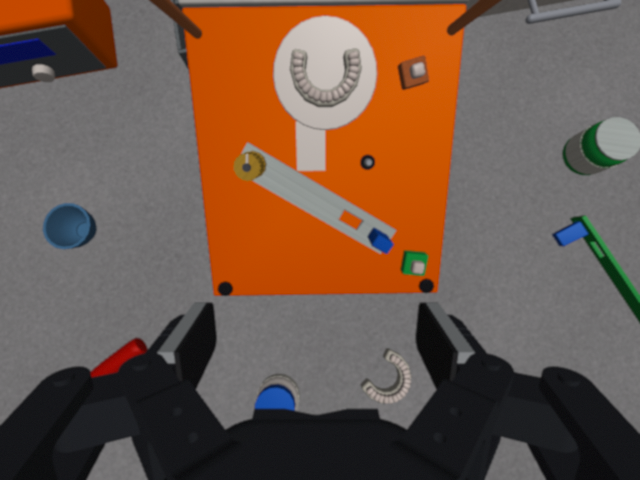

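The wrist view shows the nut at (248,165), the stud at (368,162), the slot at (350,220), the lug at (381,239), the crown at (414,263), the die at (414,72) and the carrier at (325,72). Next I'll take two lower, shifted wrist views for an accurate triangulation.

```bash
cat > feat.py <<'E'
from h import *
def feats(d):
    im=d["frame"]; hsv=cv2.cvtColor(im,cv2.COLOR_RGB2HSV); h,s,v=cv2.split(hsv)
    org=((h<=12)&(s>200)&(v>90)).astype(np.uint8)
    n,lab,st,ce=cv2.connectedComponentsWithStats(org); k=1+np.argmax(st[1:,4])
    plate=(lab==k).astype(np.uint8)
    cs,hi=cv2.findContours(plate,cv2.RETR_CCOMP,cv2.CHAIN_APPROX_NONE)
    out=[]
    for c,hh in zip(cs,hi[0]):
        a=cv2.contourArea(c)
        if hh[3]>=0 and a>25:
            m=np.zeros_like(plate);cv2.drawContours(m,[c],-1,1,-1); m&=1-plate
            mn=cv2.mean(im,m)[:3]; (cx,cy)=c[:,0].mean(0); r=cv2.minAreaRect(c)
            out.append(("hole",round(a),np.round(r[0],1),np.round(r[1],1),np.round(mn)))
    for i in range(1,n):
        if i!=k and 30<st[i,4]<4000:
            c,_=cv2.findContours((lab==i).astype(np.uint8),cv2.RETR_EXTERNAL,cv2.CHAIN_APPROX_NONE); r=cv2.minAreaRect(c[0])
            out.append(("orange",st[i,4],np.round(ce[i],1),np.round(r[1],1),round(r[2])))
    for nm,m in [("blue",(h>108)&(h<125)&(s>150)&(v>50)),("brass",(h>15)&(h<30)&(s>110)&(v>60)),("green",(h>50)&(h<80)&(s>130))]:
        n2,l2,s2,c2=cv2.connectedComponentsWithStats(m.astype(np.uint8))
        for i in range(1,n2):
            if s2[i,4]>40: out.append((nm,s2[i,4],np.round(c2[i],1),s2[i,:4]))
    return out
E
python3 - <<'E'
from feat import *
yaw=-0.19; H=holderR(yaw).as_matrix(); stud=np.array([0.632,-0.034,0.106])
for i,dy in enumerate([0.10,0.0]):
    env.movel(stud+H@[-0.06,dy,0.17],velocity=0.2)
    env.hold(0.2)
    d=eyes.grab_frame("wrist"); pickle.dump(d,open(f"w{i+2}.pkl","wb"))
    cv2.imwrite(f"pics/w{i+2}.png",d["frame"][:,:,::-1])
    print("VIEW",i+2); [print(*f) for f in feats(d)]
a,b=[cv2.imread(f"pics/w{i}.png")[0:400,100:500] for i in(2,3)]
cv2.imwrite("pics/w23.png",np.hstack([a,b]))
E
```

```text
VIEW 2
hole 1122 [477.9 279.6] [37.8 34.5] [ 73. 106.  57.]
hole 261 [425.4 156.8] [17.9 18.8] [63. 55. 56.]
hole 1382 [490.9  43.3] [35.3 46.3] [123.  81.  59.]
orange 851 [101.2  15.6] [60.3 26. ] 49
orange 272 [401.9 227.3] [22.3 12.2] 31
blue 909 [17.7 25. ] [ 0 10 45 30]
blue 416 [440.2 253.1] [424 239  35  30]
blue 122 [635.5 246.5] [629 238  11  18]
brass 863 [283.6 161.7] [265 144  37  36]
green 529 [475. 277.] [461 266  35  28]
VIEW 3
hole 1060 [373.4 278.9] [34.3 34.4] [ 79. 110.  58.]
hole 248 [221.3 216. ] [33.1 13.4] [201.  84.   0.]
hole 270 [311.5 155.5] [18.4 18.4] [64. 54. 53.]
hole 33 [389.3 147.8] [7.1 6.4] [209.  93.   8.]
hole 32 [352. 147.] [10.  6.] [210.  93.   8.]
hole 54 [327.8 149. ] [ 8.3 13.3] [209.  93.   8.]
hole 32 [293.6 148.7] [5.5 9.4] [209.  93.   8.]
hole 138 [370.1 147. ] [30.1  8.9] [209.  93.   8.]
hole 32 [395.4 144.1] [6.7 8.9] [210.  93.   9.]
hole 64 [270.5 129.9] [14.6 10.5] [210.  93.   8.]
hole 350 [267.9 134.5] [40.3 21.4] [209.  92.   7.]
hole 37 [198.8 116.2] [7.1 7.8] [200.  84.   0.]
hole 26 [196.8 104.3] [9.7 5. ] [200.  84.   0.]
hole 1254 [363.2  41.3] [40.1 35.5] [132.  86.  63.]
orange 997 [20.5 15.5] [45.5 34.1] 84
orange 236 [293.6 226.6] [24.3 10.9] 30
orange 815 [ 19.5 394.3] [16.3 70. ] 45
blue 604 [563.9 242.4] [545 229  39  27]
blue 387 [327.3 252.4] [316 238  25  31]
brass 1332 [157.9 159.6] [132 142  51  37]
green 871 [594.3 142.8] [578 111  50  52]
green 74 [562.4 158.7] [557 142  19  30]
green 1641 [609.8 277. ] [567 222  73 114]
green 468 [371.8 276.1] [359 265  30  29]
```

View pics/w23.png

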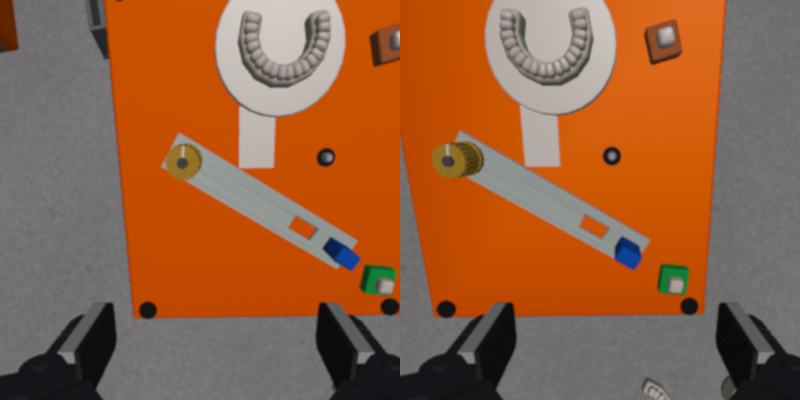

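In these views the nut's bolt top is at about (282,162) in w2 and (149,160) in w3. The stud is at (425,157) and (311.5,155.5), and the slot is at (402,227) and (294,227). A flat white tab below the carrier reaches under the strap's target line, so I'll check its height.

```bash
python3 - <<'E'
from h import *
W1,W2,W3,D=[pickle.load(open(f,"rb")) for f in("w1.pkl","w2.pkl","w3.pkl","side0.pkl")]
pts={"bolttop":[(W2,(282,162.5)),(W3,(149,160)),(W1,(247,165.5))],"stud":[(W2,(425.4,156.8)),(W3,(311.5,155.5)),(W1,(368,162))],
"slot":[(W2,(402,227.3)),(W3,(293.6,226.6)),(W1,(350,220))],"capL":[(W2,(248,310)),(W3,(146.5,309.5)),(W1,(225,288.5))],"capR":[(W2,(490,306)),(W3,(389,306)),(W1,(426.5,286))],
"cornL":[(W2,(233,317.5)),(W3,(134,317.5)),(W1,(214.5,295))],"tabL":[(W2,(339,167)),(W3,(225.5,166.5))],"tabR":[(W2,(374,168)),(W3,(260,166.5))],"crown":[(W2,(477.9,279.6)),(W3,(373.4,278.9))],"die":[(W2,(490.9,43.3)),(W3,(363.2,41.3))]}
res={k:tri(v) for k,v in pts.items()}
yaw=-0.19
st=res["stud"][0]
for it in range(3):
    H=holderR(yaw).as_matrix()
    hb=(H.T@(res["bolttop"][0]-st)); print("yaw",yaw,hb)
    yaw+= -np.arctan2(hb[0],hb[1])
for k,(x,e) in res.items(): print(k,x,e,(H.T@(x-st))*1000)
# side-view cross-check
for k,p in [("stud",(307,242)),("bolttop",(263.5,252)),("slot",(317,266.5))]: print(k,proj(D,res[k][0]),p)
E
```

```text
yaw -0.19 [-0.0009  0.1201  0.043 ]
yaw -0.18239441559365738 [-0.0001  0.1202  0.0426]
yaw -0.18174143762199796 [-0.      0.1202  0.0426]
bolttop [0.6332 0.0912 0.1535] [0.7, 0.1, 0.8] [ -0.0068 120.2175  42.6118]
stud [ 0.6285 -0.0302  0.1145] [0.3, 0.3, 0.7] [0. 0. 0.]
slot [ 0.5747 -0.0028  0.0912] [0.3, 0.1, 0.4] [-62.3545  17.2336   2.2385]
capL [0.5273 0.154  0.0581] [0.2, 0.3, 0.3] [-144.2758  162.8402    2.4956]
capR [ 0.4858 -0.0791  0.0592] [0.5, 0.2, 0.6] [-142.6367  -73.9306    2.9368]
cornL [0.5223 0.1706 0.0507] [0.8, 0.7, 0.9] [-154.5166  178.263    -1.101 ]
tabL [0.6346 0.0449 0.1112] [0.4, 0.4] [-8.249  74.9229  0.048 ]
tabR [0.6279 0.0154 0.1128] [0.1, 0.1] [-8.7566 44.7418  2.0092]
crown [ 0.5146 -0.0669  0.0745] [0.1, 0.1] [-112.5262  -56.6736    6.2743]
die [ 0.694  -0.083   0.1571] [0.0, 0.0] [ 84.9192 -40.1013   8.7266]
stud [306.4311 241.5177] (307, 242)
bolttop [265.0387 256.3062] (263.5, 252)
slot [317.3054 266.3487] (317, 266.5)
```

The checks hold: pivot to stud measures 120.2 mm and pivot to slot 120.4 mm. The strap lies 31° downhill, and the tab is flat. Next I'll check IK for the lug and nut grasps.

```bash
cat >> h.py <<'E'
yaw=-0.1817; HR=holderR(yaw); H=HR.as_matrix(); n=H[:,2]
stud_ref=np.array([0.6285,-0.0302,0.1145])
O=stud_ref-0.002*n            # stud foot, on plate face (estimate)
PIV=O+H@[0,0.1202,0]
th0=np.arctan2(62.35,103.0)   # strap angle downhill of stud
def strap_pose(th,beta,h,side=1,r=0.155,back=0.016):
    u=H@[-np.sin(th),-np.cos(th),0]; F=PIV-back*u
    T=R.from_rotvec(beta*np.cross(u,n))
    p=F+T.apply((r+back)*u+h*n)
    q=(T*R.from_quat(toolQ(yaw,-th+side*np.pi/2))).as_quat()
    return p,q
def st():
    s=monitor.sense(); print(round(s["clock"],2),s["position"],"F",s["contact_force"],"gap",round(s["finger_gap"],3),"g",round(s["gripper_force"],1),"j",s["joints"]); return s
E
python3 - <<'E'
from h import *
for side in(1,-1):
    for th,b,h in[(th0,0,.011),(th0,0,.08),(0,.113,.011)]: print(side,th,kinematics.ik(*strap_pose(th,b,h,side)))
for phi in np.arange(-3.2,3.3,.4): print(round(phi,1),kinematics.ik(PIV+n*.02,toolQ(yaw,phi)))
E
```

```text
1 0.5443365801581947 [-0.284   0.3646  1.9139  0.096   0.4479  0.3643]
1 0.5443365801581947 [-0.291   0.2038  1.9289  0.0794  0.5937  0.3785]
1 0 [-0.2531  0.4133  1.6771 -0.1423  0.6307  0.0497]
-1 0.5443365801581947 [-0.284   0.3646  1.9139  0.096   0.4479 -2.7773]
-1 0.5443365801581947 [-0.291   0.2038  1.9289  0.0794  0.5937 -2.7631]
-1 0 None
-3.2 [-0.0152  0.4942  1.5727 -0.1096  0.6639 -1.2735]
-2.8 [-0.0152  0.4942  1.5727 -0.1096  0.6639 -1.6735]
-2.4 [-0.0152  0.4942  1.5727 -0.1096  0.6639 -2.0735]
-2.0 [-0.0152  0.4942  1.5727 -0.1096  0.6639 -2.4735]
-1.6 [-0.0152  0.4942  1.5727 -0.1096  0.6639 -2.8735]
-1.2 None
-0.8 [-0.0152  0.4942  1.5727 -0.1096  0.6639  2.6096]
-0.4 [-0.0152  0.4942  1.5727 -0.1096  0.6639  2.2096]
-0.0 [-0.0152  0.4942  1.5727 -0.1096  0.6639  1.8096]
0.4 [-0.0152  0.4942  1.5727 -0.1096  0.6639  1.4096]
0.8 [-0.0152  0.4942  1.5727 -0.1096  0.6639  1.0096]
1.2 [-0.0152  0.4942  1.5727 -0.1096  0.6639  0.6096]
1.6 [-0.0152  0.4942  1.5727 -0.1096  0.6639  0.2096]
2.0 [-0.0152  0.4942  1.5727 -0.1096  0.6639 -0.1904]
2.4 [-0.0152  0.4942  1.5727 -0.1096  0.6639 -0.5904]
2.8 [-0.0152  0.4942  1.5727 -0.1096  0.6639 -0.9904]
3.2 [-0.0152  0.4942  1.5727 -0.1096  0.6639 -1.3904]
```

```bash
python3 - <<'E'
from h import *
p,q=strap_pose(th0,0,.085)
env.reach(p,q); st()
p,q=strap_pose(th0,0,.011)
print(env.movel(p,velocity=0.08,frame=q,guard=12)); st()
env.close_gripper(effort=35); st()
d=eyes.grab_frame("wrist"); cv2.imwrite("pics/g1.png",d["frame"][:,:,::-1])
d=eyes.grab_frame("side"); c=d["frame"][200:320,220:400,::-1]
cv2.imwrite("pics/g1.png",np.hstack([cv2.imread("pics/g1.png")[80:480,100:560],cv2.resize(c,(340,227)).copy() if 0 else cv2.copyMakeBorder(cv2.resize(c,(340,227)),0,173,0,0,0)]))
E
```

```text
5.27 [ 0.5211 -0.0229  0.158 ] F [ 0.0036 -0.2667 -0.4134] gap 0.999 g 0.0 j [-0.2912  0.1923  1.9283  0.0784  0.6053  0.3808]
False
6.34 [ 0.5506 -0.0285  0.0905] F [ 0.8322  0.8408 -0.0813] gap 1.002 g 0.0 j [-0.2839  0.3638  1.9138  0.096   0.4481  0.3643]
6.99 [ 0.5505 -0.0284  0.0902] F [-1.9252  1.3468  3.7164] gap 0.155 g 34.7 j [-0.2839  0.3642  1.914   0.096   0.4483  0.3642]
```

View pics/g1.png

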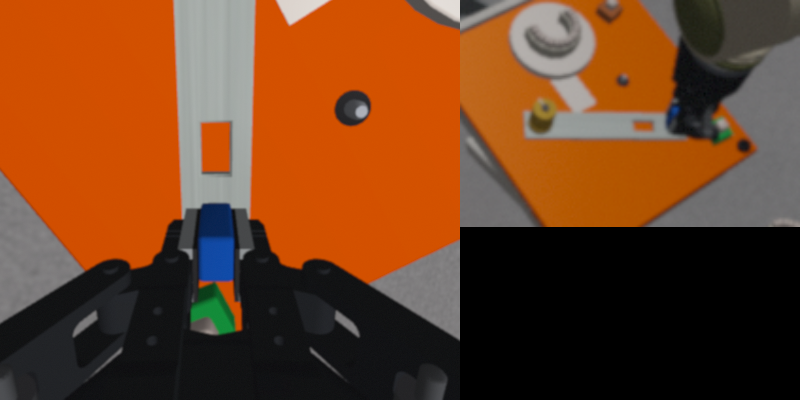

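The lug is centred between the pads with a gap of about 14 mm, so the grip is square. Next I'll tip the strap up in steps and watch the forces.

```bash
python3 - <<'E'
from h import *
for b in np.radians([2,4,6.5]):
    p,q=strap_pose(th0,b,.011)
    g=env.movel(p,velocity=0.05,frame=q,guard=25); s=st()
    if g: print("guard"); break
d=eyes.grab_frame("side"); c=d["frame"][200:300,240:380,::-1]
cv2.imwrite("pics/l1.png",cv2.resize(c,(700,500),interpolation=cv2.INTER_CUBIC))
E
```

```text
7.36 [ 0.5486 -0.0274  0.0955] F [-0.1906 -0.382  -1.6793] gap 0.155 g 34.1 j [-0.265   0.358   1.8987  0.0079  0.4825  0.4603]
7.62 [ 0.5466 -0.0265  0.1009] F [-0.3498  0.0523 -1.424 ] gap 0.157 g 34.1 j [-0.2464  0.3529  1.8826 -0.0683  0.5212  0.544 ]
7.92 [ 0.5443 -0.0251  0.1078] F [ 0.3744 -0.0566 -0.5605] gap 0.155 g 34.1 j [-0.2226  0.3486  1.8606 -0.1492  0.5738  0.6338]
```

View pics/l1.png

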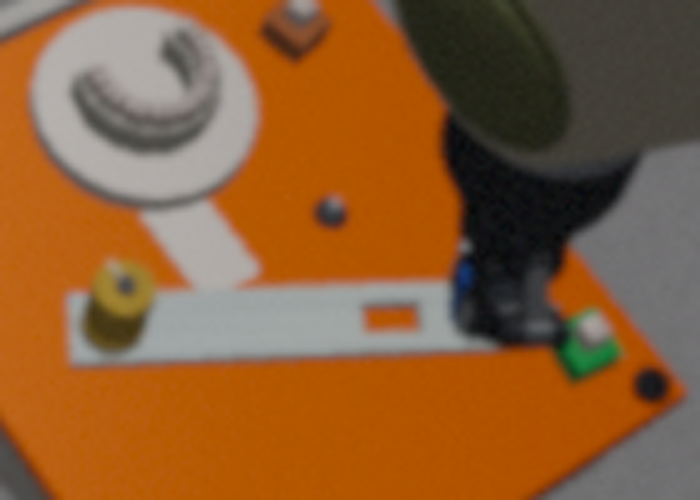

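The strap is tipped about 6.5° and the forces are near zero. Next I'll swing it over the stud, then look before dropping it.

```bash
python3 - <<'E'
from h import *
b=np.radians(6.5)
for th in np.linspace(th0,0,9)[1:]:
    g=env.movel(*[strap_pose(th,b,.011)[0]],velocity=0.07,frame=strap_pose(th,b,.011)[1],guard=25)
    s=monitor.sense(); print(round(th,2),s["contact_force"],round(s["finger_gap"],3),g)
    if g: break
st(); env.hold(0.2)
d=eyes.grab_frame("wrist"); pickle.dump(d,open("sw.pkl","wb")); a=d["frame"][0:400,100:540,::-1]
d=eyes.grab_frame("side"); c=cv2.resize(d["frame"][200:290,240:340,::-1],(360,324),interpolation=cv2.INTER_CUBIC)
cv2.imwrite("pics/sw.png",np.hstack([a,cv2.copyMakeBorder(c,0,76,0,0,0)]))
E
```

```text
0.48 [ 0.7869 -0.2516  0.3552] 0.156 False
0.41 [-0.1606  0.1851 -0.895 ] 0.159 False
0.34 [ 0.1477  0.2024 -0.9096] 0.16 False
0.27 [-0.3049 -0.3704 -0.9611] 0.155 False
0.2 [ 0.8844 -0.9354  0.0081] 0.155 False
0.14 [ 0.0615 -0.4972 -1.3756] 0.155 False
0.07 [ 0.062   0.252  -0.8425] 0.158 False
0.0 [ 0.5324 -0.5153 -0.5532] 0.154 False
10.38 [ 0.6109 -0.0599  0.14  ] F [ 0.5324 -0.5153 -0.5532] gap 0.154 g 34.1 j [-0.2528  0.413   1.6782 -0.1433  0.6308  0.0535]
```

View pics/sw.png

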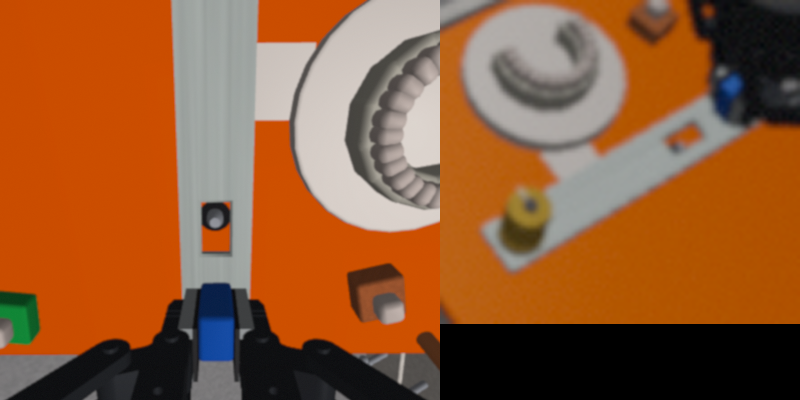

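The stud shows inside the slot at (215,215) and is centred across it (slot edges at columns 202 and 232). Next I'll lower the strap.

```bash
python3 - <<'E'
from h import *
for b in np.radians([4,2,0.6,0]):
    p,q=strap_pose(0,b,.011)
    g=env.movel(p,velocity=0.04,frame=q,guard=12); s=monitor.sense(); print(round(np.degrees(b),1),s["contact_force"],s["ft_torque"],g)
    if g: break
st()
d=eyes.grab_frame("wrist"); pickle.dump(d,open("dr.pkl","wb")); a=d["frame"][0:400,100:540,::-1]
d=eyes.grab_frame("side"); c=cv2.resize(d["frame"][200:290,240:340,::-1],(360,324),interpolation=cv2.INTER_CUBIC)
cv2.imwrite("pics/dr.png",np.hstack([a,cv2.copyMakeBorder(c,0,76,0,0,0)]))
E
```

```text
4.0 [-0.5158 -0.572  -0.4343] [0.092  0.3358 0.0243] False
2.0 [-0.3773  0.0826 -0.8531] [0.0321 0.3563 0.0249] False
0.6 [ 0.2482 -0.0354 -1.346 ] [-0.0001  0.3218  0.0248] False
0.0 [ 0.3472 -0.307  -0.315 ] [ 0.0643  0.2443 -0.0306] False
11.82 [ 0.6186 -0.0638  0.1229] F [ 0.3472 -0.307  -0.315 ] gap 0.156 g 34.1 j [-0.3128  0.4414  1.6826  0.0927  0.6038 -0.1963]
```

View pics/dr.png

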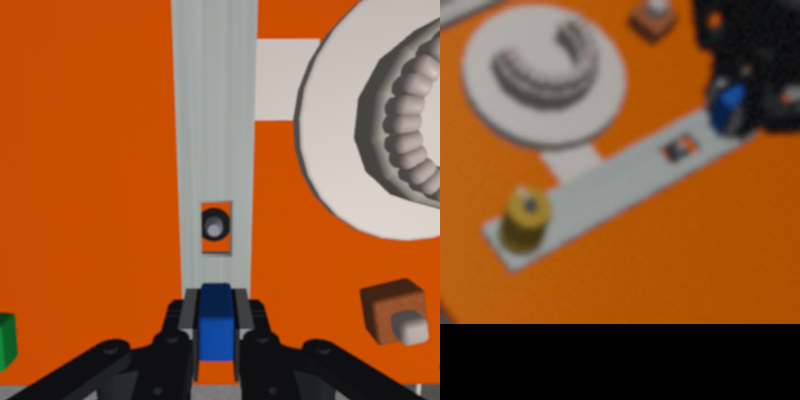

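The stud stands in the slot, seen at (214,225) inside slot rows 202–253. Next I'll seat the strap gently, let go, move over to the nut and grip it.

```bash
python3 - <<'E'
from h import *
p,q=strap_pose(0,0,.008); print("seat",env.movel(p,velocity=0.02,frame=q,guard=8)); st()
env.release(); st()
p,q=strap_pose(0,0,.10); env.movel(p,velocity=0.15,frame=q)
env.reach(PIV+n*.10,toolQ(yaw,1.8)); s=st()
print(env.movel(PIV+n*.019,velocity=0.08,guard=10)); st()
env.close_gripper(effort=45); s=st(); print(H.T@s["contact_force"],H.T@s["ft_torque"])
d=eyes.grab_frame("wrist"); a=d["frame"][0:440,100:540,::-1]
d=eyes.grab_frame("side"); c=cv2.resize(d["frame"][200:290,240:340,::-1],(360,324),interpolation=cv2.INTER_CUBIC)
cv2.imwrite("pics/nut.png",np.hstack([a,cv2.copyMakeBorder(c,0,116,0,0,0)]))
E
```

```text
seat True
12.12 [ 0.6185 -0.0637  0.1228] F [-4.3057  0.464   6.4545] gap 0.155 g 35.5 j [-0.3127  0.4419  1.6816  0.0922  0.606  -0.1973]
12.82 [ 0.6183 -0.0636  0.1218] F [-0.386  -0.1268 -0.3565] gap 0.998 g 0.0 j [-0.3129  0.4432  1.6823  0.093   0.6053 -0.198 ]
14.23 [0.6109 0.0953 0.203 ] F [-0.1971 -0.6211 -0.2096] gap 0.997 g 0.0 j [-0.0045  0.3503  1.5822 -0.0999  0.8001  0.0023]
False
15.4 [0.6436 0.0894 0.1306] F [ 0.0023 -0.1537  0.0259] gap 1.0 g 0.0 j [-0.0152  0.4953  1.5721 -0.1097  0.6624  0.0097]
15.98 [0.6424 0.0893 0.1299] F [-9.5833 -0.9268  4.5092] gap 0.278 g 43.6 j [-0.0152  0.4951  1.5735 -0.1101  0.6648  0.0097]
[-6.6236 -2.6433  7.8849] [-0.3665  1.0917 -0.0433]
```

View pics/nut.png

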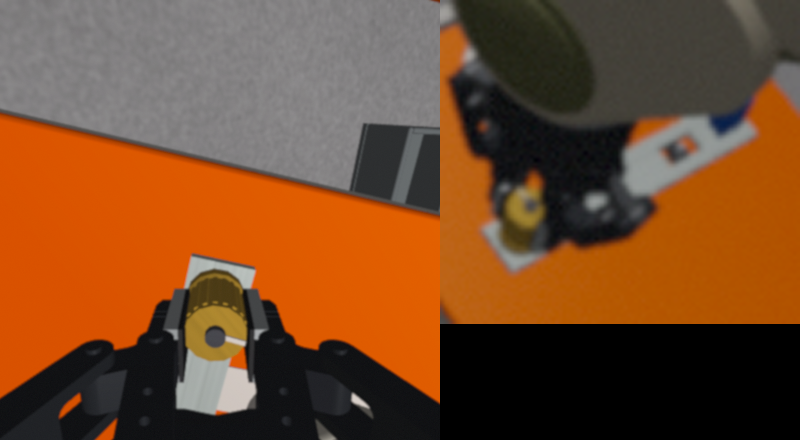

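The nut is held between the pads, but with about 6.6 N of side force, so its true axis is about 1.4 mm downhill of my estimate. Before turning, I'll recentre by gripping along both axes.

```bash
python3 - <<'E'
from h import *
env.release()
c=np.array([-0.0014,0,0.021])
def grip(phi,eff):
    env.movel(PIV+H@c,velocity=0.03,frame=None); p0=monitor.sense()["position"]
    env.close_gripper(effort=eff); env.hold(0.1); s=monitor.sense()
    dd=H.T@(s["position"]-p0)*1000; print(phi,"c",c*1000,"disp",dd,"F",H.T@s["contact_force"],round(s["finger_gap"],3)); return dd
j=monitor.sense()["joints"]
env.movel(PIV+H@(c+[0,0,.0]),velocity=0.03)
env.reach(PIV+H@c,toolQ(yaw,0.23)); dd=grip(.23,30); env.release(); c[1]+=dd[1]/1000
env.reach(PIV+H@c,toolQ(yaw,1.8)); dd=grip(1.8,45)
st(); np.save("c.npy",c)
E
```

```text
0.23 c [-1.4  0.  21. ] disp [-0.2021  1.0768  0.4081] F [-2.3632  5.6341  3.7791] 0.282
1.8 c [-1.4     1.0768 21.    ] disp [-0.0196 -0.021   0.1146] F [-0.8825 -0.8322  3.7752] 0.274
22.25 [0.6415 0.0907 0.1314] F [-2.4536 -0.3954  3.0899] gap 0.274 g 44.0 j [-0.0126  0.4913  1.5761 -0.1114  0.6637  0.0133]
```

The nut is centred now. Next I'll turn it clockwise along the helix, watching the torque.

```bash
python3 - <<'E'
from h import *
c=np.load("c.npy"); phi=1.8; a=0
while a<2.74:
    a+=0.1
    env.movel(PIV+H@(c-[0,0,.002*min(a,2.6)]),velocity=0.0017,frame=toolQ(yaw,phi-a))
    s=monitor.sense(); T=H.T@s["ft_torque"]; F=H.T@s["contact_force"]
    print(round(a,1),round(s["clock"],2),"Tz",round(T[2],3),"F",F,round(s["finger_gap"],3))
    if abs(T[2])>0.45 or np.linalg.norm(F)>30: print("stop"); break
np.save("a.npy",a); st()
d=eyes.grab_frame("wrist"); cv2.imwrite("pics/t1.png",d["frame"][:,:,::-1])
E
```

```text
0.1 22.5 Tz -0.053 F [-2.4773 -0.5852  4.2894] 0.275
0.2 22.75 Tz 0.003 F [-2.3624 -1.0682  5.5975] 0.274
0.3 23.0 Tz -0.047 F [-3.0756 -0.8858  6.2244] 0.276
0.4 23.25 Tz -0.088 F [-4.042  -0.7105  7.0113] 0.279
0.5 23.5 Tz -0.075 F [-3.7958 -1.0686  6.7684] 0.276
0.6 23.75 Tz -0.1 F [-3.3595 -0.8505  6.1248] 0.276
0.7 24.0 Tz -0.082 F [-3.1515 -0.785   6.4934] 0.277
0.8 24.25 Tz -0.066 F [-3.9133  0.0653  7.2338] 0.273
0.9 24.5 Tz -0.049 F [-3.843  -0.6622  6.7102] 0.276
1.0 24.75 Tz -0.032 F [-3.7937 -0.7185  6.8053] 0.276
1.1 25.0 Tz -0.119 F [-3.4471  0.6676  6.9348] 0.276
1.2 25.25 Tz -0.053 F [-3.4043 -0.6253  7.4457] 0.274
1.3 25.5 Tz -0.037 F [-3.8318  0.5718  6.7107] 0.276
1.4 25.75 Tz -0.068 F [-3.7573 -0.1512  7.0915] 0.275
1.5 26.0 Tz -0.109 F [-4.1186  0.958   6.3687] 0.274
1.6 26.25 Tz -0.072 F [-3.9991  0.778   6.6068] 0.278
1.7 26.5 Tz -0.011 F [-3.4832  1.1084  6.3829] 0.277
1.8 26.75 Tz -0.054 F [-3.2029  1.1428  6.9665] 0.277
1.9 27.0 Tz -0.075 F [-2.9676  0.7721  6.133 ] 0.275
2.0 27.25 Tz -0.048 F [-4.4053  1.4598  6.8527] 0.277
2.1 27.5 Tz -0.063 F [-3.9579  0.5275  5.9564] 0.276
2.2 27.75 Tz -0.092 F [-3.4958  2.2499  6.5399] 0.276
2.3 28.0 Tz -0.047 F [-3.2366  0.9889  6.6883] 0.273
2.4 28.25 Tz -0.116 F [-3.5951  2.2469  6.3855] 0.277
2.5 28.5 Tz -0.056 F [-3.7181  2.0279  6.7127] 0.279
2.6 28.75 Tz 0.432 F [-1.9941  0.1024  6.3166] 0.277
2.7 29.0 Tz 0.488 F [-0.0406 -5.2813  5.2018] 0.273
stop
29.0 [0.6442 0.0894 0.1271] F [-3.0717 -4.8053  4.7355] gap 0.273 g 44.3 j [-0.0142  0.5011  1.5736 -0.1142  0.6549  2.7084]
```

The torque jumped from about −0.06 to +0.45 N m at 2.6 rad, so the nut is tight. I'll let go, back off and verify.

```bash
python3 - <<'E'
from feat import *
env.release(); c=np.load("c.npy")
env.movel(PIV+H@(c+[0,0,.09]),velocity=0.12); 
env.reach(stud_ref+H@[-0.06,0.05,0.17],toolQ(yaw,0)); env.hold(0.2); st()
d=eyes.grab_frame("wrist"); pickle.dump(d,open("e1.pkl","wb")); a=d["frame"][0:400,100:540,::-1]
[print(*f) for f in feats(d) if f[0] in("brass","orange","blue")]
e=eyes.grab_frame("side"); cc=cv2.resize(e["frame"][195:285,240:340,::-1],(360,324),interpolation=cv2.INTER_CUBIC)
cv2.imwrite("pics/end.png",np.hstack([a,cv2.copyMakeBorder(cc,0,76,0,0,0)]))
for k,x in [("stud",O+n*.01),("pivtop_exp",PIV+H@[-.0014,.0011,.046])]: print(k,proj(d,x)-[100,0])
E
```

```text
31.82 [0.5158 0.0415 0.2451] F [ 0.2873  0.1591 -0.3316] gap 1.001 g 0.0 j [-0.1373  0.0817  1.8044 -0.0242  0.8376  1.6278]
orange 893 [68.5 14.5] [59.4 28. ] 46
orange 190 [365.9  70.5] [ 35.9 128.1] 24
orange 2455 [451.5  23.4] [69. 85.] 90
orange 34 [478.3  80.1] [ 1.2 30.3] 7
orange 31 [329.  132.6] [13.  5.] 0
orange 149 [401.  135.8] [108.3  14.9] 9
orange 42 [361.4 153.8] [12.  4.] 90
orange 70 [381.2 154.2] [12.  7.] 90
orange 186 [ 95.9 369.4] [15.2 15.2] 63
blue 71 [ 3.3 26. ] [ 0 20 10 11]
blue 472 [419.6 155.2] [403 147  33  18]
blue 612 [603.5 241.4] [584 229  40  26]
brass 951 [228.5 156.1] [208 140  41  35]
stud [272.3427 155.0853]
pivtop_exp [120.8505 159.6413]
```

View pics/end.png

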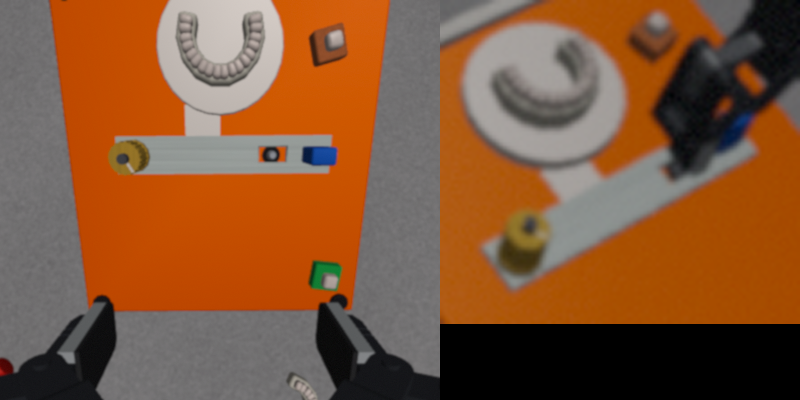

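The strap lies flat along the pivot–stud line with the stud in the slot, at about (271,154). The nut is down with more bolt showing, its white mark has turned by about 150°, and the crown and die are undisturbed.

```bash
python3 -c "
from bench import job
print(job.hand_in())"
```

```text
the job is handed in; nothing more can be done
None
```

The job is done and handed in: the strap lies flat with the stud in its slot, the nut is tightened clockwise to its stop, the gripper is clear, and the loose things on the plate are where they were (I did not re-check those on the bench).

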